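# Load two test tiles into the spring-loaded tile magazine

### The job

Load the two kiln tiles lying on the bench into the spring-loaded tile magazine, one at a time: set a tile flat in the well and push it down past the two sprung lips until both lips have snapped back over it, and only then fetch the second and push it in on top. Push slowly and feel for the snap and for the stop - the tiles are brittle, so never let a tile bear on the magazine with more than about 40 N (4 kg) - and leave the other things on the bench where they are.

Things in the scene. Friction and masses are not known exactly. Their poses are not given: they have to be found in the camera images.
- tile_magazine: Tile magazine, bolted down: dark steel base 116 x 176 x 8 mm (x by y) with a well between four aluminium corner angles. Origin: centre of the base's underside, on the bench; z up; the well's long side lies along y. At each y end a grey block of the lip carrier (which bears the lips, follower and spring) is clamped on an upright, at a height set anew each time within +-7 mm and not measured.
- well_mouth (a point): Centre of the well's mouth, 80 mm above the magazine's origin. The well is 68 mm (x) by 93 mm (y) for 65 x 90 mm tiles; the angles stand straight up to 70 mm and flare outward to 80 mm. On both x sides the well is open between the angles over |y| < 34 mm, down to the base plate, so gripper fingers can straddle a tile there.
- lip_left (a joint): Sprung lip at the well's +y end, 28 mm wide: 0 = home, grows outward to 0.008 m; 1.4 N at home, 350 N/m. Nose 40.5 mm from the middle (4.5 mm over a centred tile's end), underside 43 to 57 mm above the magazine's origin; ramp above rising 15 mm while receding 7 mm. A tile laid in the well rests on both ramps, underside 54 to 69 mm up (11.6 mm above the lips). Passing the lips takes about 8 to 16 N of push.
- lip_right (a joint): The like lip at the -y end, growing toward -y. Below the lips is the follower, a sprung plate 58 x 84 mm, its top 1 mm under the lips' undersides when empty; it pushes tiles up against the lips. Travel 25 mm to a hard stop (4 N at the top, 9 N at the stop): one loaded tile takes 11 mm, two take 23 mm, so past the second tile's snap only 2 mm are left.
- kiln_tile_1: Flat buff ceramic kiln tile 65 (x) x 90 (y) x 12 mm (z), about 0.11 to 0.22 kg, lying flat. Origin: centre of its underside, z up. Take it across the 65 mm width.
- kiln_tile_2: A second tile just like it.
- mesh_trivet: Bystander: wire-mesh trivet 92 x 92 x 12 mm, origin at the centre of its underside.
- dome_mould: Bystander: brass dome mould block 50 x 50 x 42 mm, origin at the centre of its underside.
- weight_100: Bystander: small brass weight, 26 mm across, 30 mm tall, origin at the centre of its underside.
- jar_bits: Bystander: jar with a yellow lid, 46 mm across, 61 mm tall, origin at the centre of its underside.

How it is judged:
On the way:
1. one tile alone is loaded: flat in the well, pressed up under both lips, both lips snapped home, the other tile still away from the magazine (((x of kiln_tile_1 in the frame of tile_magazine between -0.004 and 0.004 m and y of kiln_tile_1 in the frame of tile_magazine between -0.004 and 0.004 m and z of kiln_tile_1 in the frame of tile_magazine between 0.027 and 0.0465 m and angle between the z axis of kiln_tile_1 and the z axis of tile_magazine, either way round below 0.05 rad and linear speed of kiln_tile_1 below 0.02 m/s and value of joint each of lip_left, lip_right below 0.0015 m and horizontal distance between kiln_tile_2 and tile_magazine above 0.08 m) or (x of kiln_tile_2 in the frame of tile_magazine between -0.004 and 0.004 m and y of kiln_tile_2 in the frame of tile_magazine between -0.004 and 0.004 m and z of kiln_tile_2 in the frame of tile_magazine between 0.027 and 0.0465 m and angle between the z axis of kiln_tile_2 and the z axis of tile_magazine, either way round below 0.05 rad and linear speed of kiln_tile_2 below 0.02 m/s and value of joint each of lip_left, lip_right below 0.0015 m and horizontal distance between kiln_tile_1 and tile_magazine above 0.08 m))), for 0.2 s.
At the end, for the whole second after the job is handed in: Both tiles lie flat (0.05 rad), at rest, one on the other in the well, centred within 4 mm, undersides 27 to 46.5 mm (upper) and 15 to 34.5 mm (lower) above the magazine's origin, wherever the carrier is set, and both lips are home (under 1.5 mm out) over the upper tile (((x of kiln_tile_1 in the frame of tile_magazine between -0.004 and 0.004 m and y of kiln_tile_1 in the frame of tile_magazine between -0.004 and 0.004 m and z of kiln_tile_1 in the frame of tile_magazine between 0.027 and 0.0465 m and angle between the z axis of each of kiln_tile_1, kiln_tile_2 and the z axis of tile_magazine, either way round below 0.05 rad and linear speed of each of kiln_tile_1, kiln_tile_2 below 0.02 m/s and x of kiln_tile_2 in the frame of tile_magazine between -0.004 and 0.004 m and y of kiln_tile_2 in the frame of tile_magazine between -0.004 and 0.004 m and z of kiln_tile_2 in the frame of tile_magazine between 0.015 and 0.0345 m and value of joint each of lip_left, lip_right below 0.0015 m) or (x of kiln_tile_2 in the frame of tile_magazine between -0.004 and 0.004 m and y of kiln_tile_2 in the frame of tile_magazine between -0.004 and 0.004 m and z of kiln_tile_2 in the frame of tile_magazine between 0.027 and 0.0465 m and angle between the z axis of each of kiln_tile_2, kiln_tile_1 and the z axis of tile_magazine, either way round below 0.05 rad and linear speed of each of kiln_tile_2, kiln_tile_1 below 0.02 m/s and x of kiln_tile_1 in the frame of tile_magazine between -0.004 and 0.004 m and y of kiln_tile_1 in the frame of tile_magazine between -0.004 and 0.004 m and z of kiln_tile_1 in the frame of tile_magazine between 0.015 and 0.0345 m and value of joint each of lip_left, lip_right below 0.0015 m))); the robot touches nothing.
It fails at once if a tile bears on the magazine with more than 40 N (contact force between any of kiln_tile_1, kiln_tile_2 and tile_magazine above 40 N).
It fails at once if a bystander is moved more than 20 mm (distance of any of mesh_trivet, dome_mould, weight_100, jar_bits from where it was at the start of the episode above 0.02 m).
It also fails if it takes over 72 s, if anything falls off the work surface, if the arm or the gripper's body presses on something with over 40 N, if the wrist force passes 120 N, or if a joint passes its speed limit or range.

### The arm

A 6-joint arm with a two-finger parallel gripper is mounted at the origin on a cart in front of the work surface, level with it; the furniture and walls round the work are solid. World frame = base frame: x ahead of the robot, y to its left, z up, the work surface at z = 0. Lengths are in m, angles in rad, forces in N, time in s.
With the tool pointing down it reaches from about 0.35 to 0.725 m from the base axis. Payload 6 kg.
Tool frame: the origin (TCP) lies midway between the tips of the shut fingers; the grasp point (between the pads) lies 19 mm behind it; z points along the fingers, y is the line along which they close (so a half turn about z gives the same grasp; the last joint's range is limited). The gripper opens to 85 mm and grips with 20 to 120 N. Pads are 22 mm wide; open, the fingers measure 114 mm over their backs; the gripper's body (76 mm by 85 mm) begins 54 mm behind the grasp point. The pads swing forward as they close: fully open they stand 13 mm farther back than shut.
Start: joints at [-0.951, 0.04, 0.085, 0, -1.615, -0.334], TCP at [0.169, -0.576, 0.231] pointing down, gripper open.
Joint ranges: [-2.56, 2.56], [-1.29, 2.01], [-1.08, 1.49], [-3.29, 1.98], [-2.81, -0.18], [-2.99, 2.99]. Speed limits (rad/s): [2.57, 2.57, 3.01, 3.14, 3.14, 3.14].

### API

Orientations are given as a unit quaternion [x, y, z, w].
In Python, from rig import read_state, camera, camera_params, close_job, look_for gives the robot as it stands. The module is installed in compiled form; this text tells all that it offers.
- The arm moves only by the tool arm_command, never from a script. Its argument "increments" is a list of rows, each a list of 6 numbers: the shift along the world's x, y, z in mm, then the turn, a rotation vector about the world's x, y, z in rad. In form: [[x, y, z, rx, ry, rz], ...]. A call has 1 to 8 rows; each row is the pose to reach, as a shift and turn from the pose commanded when the call began; what a row does not reach only later rows make up. A row lasts 1/10 s, in which the tool goes at most 50 mm and 8.59 degrees, less where a joint would pass 70% of its speed; a pose out of reach is approached as far as the arm can. A call with a gripper value outside its range is refused whole. "hand" is the closure, from 0 (fully open) to 1 (shut), set as the call begins (left out, the last holds). The fingers move at their own pace and stop on an object; the grip force is fixed at half the most. Time passes only in rows, so rows that repeat a pose let the fingers close. It gives the time, the measured TCP pose, the force, the opening and the grip force at its end, in the units of the state.
- read_state(): the state, without advancing time (a new reading comes with each control period).
- camera(name): name is "side" or "top" or "wrist"; returns the picture (420x560x3 uint8, blue, green, red); there is no depth.
- camera_params(name): a dict with "vertical_fov" (degrees; the focal length in pixels is half the picture's height over the tangent of half this angle, whatever the lens; pixels are square), "cx", "cy" (the principal point, pixels), "R" (3x3) and "t" (3): a world point X has camera coordinates R X + t. Camera axes: x right, y down, z forward; pixel columns grow to the right and rows downward; lengths in m; the calibration is good to about 2 mm. A picture is of the moment at which its call begins: read the wrist's pose just before it. camera_params takes no time and is no camera call; for the wrist camera it gives the pose at the moment of the call.
- close_job(): hands the job in; it is judged then, once.
Trained networks look in the newest picture that a camera, given by its name, has taken for a name from the list of things; names that differ only in an ending like _2 or _b are one class to them, and where a whole thing is asked for, a point or a joint stands for the part that bears it (a point fixed in the world has none). Each returns a list of dicts, best first, with "confidence" (0 to 1); they miss things now and then, are a little off and sometimes report something else, mostly with a low value. They report only what shows in the picture. A call takes as long as a camera call.
- look_for(target, camera): "point" ([x, y, z] in m, in world coordinates, good to about 4 mm: the middle of the surface that is visible of it).
The state is a dict: "time_s": time; "joint_positions": joint angles; "qvel": joint speeds; "joint_efforts": joint torques, N m; "tcp_pos": TCP position; "tcp_rot": TCP orientation; "force": force on the tool from outside, world axes, zero at the start; "ft_torque": the same for the moment, N m; "finger_gap": opening from 0.0 (shut) to 1.0 (fully open); "grasp_force": force on a finger pad.
Only numpy, scipy, OpenCV 4.12 (cv2) and the standard library are available. Lean on these libraries where they do the work, as an engineer would, in place of code of your own. Each camera call takes 0.05 s, during which the arm holds its last target. There are 200 camera calls.

## Working session

There is one attempt and no reset: what is moved stays moved. The work goes in short steps, Python scripts to look and compute and a tool call to move; the robot and the scene stay as the last step left them, time stands still between calls to the robot, and variables do not carry over. Pictures are saved under pics/ and viewed, at most 10 in all, crops included, and the job is handed in when it is done.

Besides the shell and the picture viewer there is one more tool, called after ">>>" by a JSON object that holds its "op" and its "data". arm_command: Moves the arm, as the interface text tells. Its arguments: {"type":"object","properties":{"increments":{"type":"array"},"hand":{"type":"number"}},"required":["increments"]}

```bash
mkdir -p pics
python3 - <<'E'
from rig import *
import cv2,numpy as np
s=read_state();print(s)
for c in("top","side"):
    im=camera(c);cv2.imwrite(f"pics/{c}0.png",im)
    p=camera_params(c);print(c,p)
    for n in("tile_magazine","kiln_tile_1","mesh_trivet","dome_mould","weight_100","jar_bits","lip_left"):
        print(n,[(round(d["confidence"],2),np.round(d["point"],3).tolist()) for d in look_for(n,c)])
E
```

```text
{'time_s': 0.0, 'joint_positions': array([-9.51321595e-01,  4.08407891e-02,  8.38210452e-02, -4.54877928e-04,
       -1.61547617e+00, -3.33694977e-01]), 'qvel': array([-0.00081165,  0.00015694,  0.00166257,  0.0002227 , -0.00061329,
       -0.00020216]), 'joint_efforts': array([-2.18512549e-03, -3.68199527e+01,  3.47410440e+01,  6.93220675e+00,
       -5.54009530e-03, -3.36026460e-05]), 'tcp_pos': array([ 0.16913261, -0.57534105,  0.23026979]), 'tcp_rot': array([-1.42413940e-01,  9.89806797e-01,  8.59333610e-04, -1.87939069e-04]), 'force': array([0.1607764 , 0.32985513, 0.76038288]), 'ft_torque': array([-0.01895266,  0.01527194,  0.01175977]), 'grasp_force': 0.0, 'finger_gap': 0.998037089080308}
top {'vertical_fov': 46.67392645481283, 'cx': 278.42260314123484, 'cy': 213.82411801446145, 'R': array([[-0.02615623, -0.99923722, -0.02899708],
       [-0.98295853,  0.03098831, -0.18119674],
       [ 0.1819571 ,  0.0237635 , -0.98301928]]), 't': array([-0.02277782,  0.58911904,  1.04300906])}
tile_magazine [(0.89, [0.513, -0.045, 0.017])]
kiln_tile_1 [(0.86, [0.497, -0.318, 0.008]), (0.55, 
[... 286 characters left out ...]
 50.599604856167545, 'cx': 286.52377082077413, 'cy': 202.76506795715872, 'R': array([[-0.99919619,  0.0359275 ,  0.0177819 ],
       [ 0.00710207,  0.59521816, -0.80353276],
       [-0.03945304, -0.80276059, -0.59499487]]), 't': array([0.56531037, 0.09049383, 1.09707827])}
tile_magazine [(0.59, [0.527, -0.009, 0.039]), (0.57, [0.54, -0.087, 0.052]), (0.34, [0.658, 0.16, 0.007])]
kiln_tile_1 [(0.84, [0.496, -0.312, 0.016]), (0.67, [0.466, 0.169, 0.014])]
mesh_trivet [(0.96, [0.658, 0.157, 0.011])]
dome_mould [(0.68, [0.697, 0.028, 0.04]), (0.62, [0.497, -0.31, 0.016])]
weight_100 [(0.68, [0.694, -0.195, 0.018])]
jar_bits [(0.55, [0.652, 0.272, 0.052])]
lip_left [(0.54, [0.506, 0.009, 0.057])]
```

View pics/top0.png

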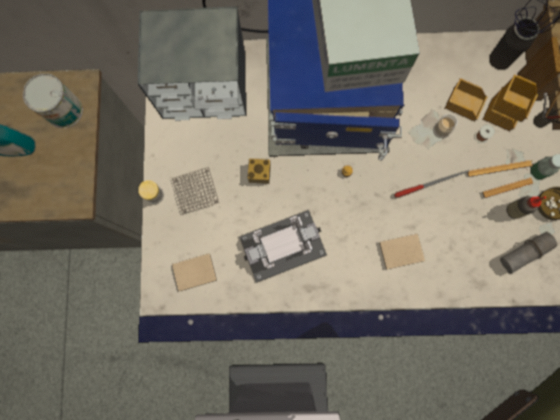

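View pics/side0.png

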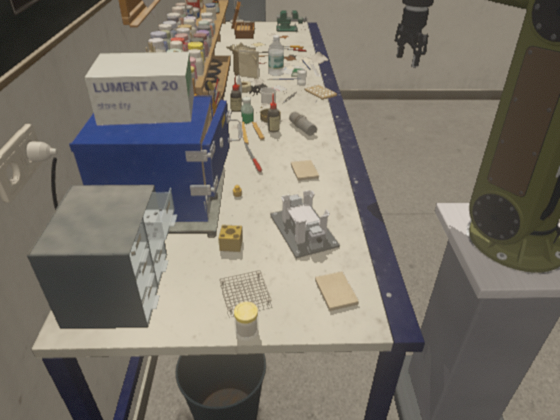

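Top view: the magazine is at px (283,245), yawed about 0.37 rad. The tiles are at (402,251) and (195,272), the trivet at (195,190), the dome at (259,170), the weight at (347,170) and the jar lid at (149,190). The side view agrees.

```bash
cat > h.py <<'E'
from rig import *
import cv2,numpy as np
def K(p):
    f=210/np.tan(np.radians(p["vertical_fov"])/2); return f
def unproj(p,uv,z):
    uv=np.atleast_2d(np.asarray(uv,float)); f=K(p)
    d=np.c_[(uv[:,0]-p["cx"])/f,(uv[:,1]-p["cy"])/f,np.ones(len(uv))]@p["R"]
    c=-p["R"].T@p["t"]; return c+d*((z-c[2])/d[:,2])[:,None]
def proj(p,X):
    c=np.atleast_2d(X)@p["R"].T+p["t"]; return np.c_[p["cx"]+K(p)*c[:,0]/c[:,2],p["cy"]+K(p)*c[:,1]/c[:,2]]
def rect(mask,p,z):
    "largest blob of the mask, as a minimum rectangle in the plane z: centre, long, short (mm), direction of the long side as yaw of a y axis"
    cs,_=cv2.findContours(mask,cv2.RETR_EXTERNAL,cv2.CHAIN_APPROX_NONE)
    c=max(cs,key=cv2.contourArea)[:,0]
    X=unproj(p,c,z)[:,:2]*1000
    (cen,wh,_)=r=cv2.minAreaRect(X.astype(np.float32)); b=cv2.boxPoints(r)
    e=[b[1]-b[0],b[2]-b[1]]; e=e[int(np.linalg.norm(e[1])>np.linalg.norm(e[0]))]
    if e[1]<0:e=-e
    return np.round(cen,1),np.round(sorted(wh),1),round(float(np.arctan2(-e[0],e[1])),4),c
def tile_mask(im,p,xy,half=75,z=.012):
    hsv=cv2.cvtColor(im,cv2.COLOR_BGR2HSV)
    g=np.array([[xy[0]+a,xy[1]+b,z] for a,b in((-.08,-.08),(.08,-.08),(.08,.08),(-.08,.08))])
    roi=np.zeros(im.shape[:2],np.uint8);cv2.fillConvexPoly(roi,proj(p,g).astype(np.int32),255)
    v=hsv[...,1][roi>0];t,_=cv2.threshold(v.reshape(-1,1),0,255,cv2.THRESH_OTSU)
    m=((hsv[...,1]>t)&(roi>0)).astype(np.uint8)*255
    return cv2.morphologyEx(cv2.morphologyEx(m,cv2.MORPH_OPEN,np.ones((3,3))),cv2.MORPH_CLOSE,np.ones((5,5)))
E
python3 - <<'E'
from h import *
im=cv2.imread("pics/top0.png");p=camera_params("top")
for xy in((.497,-.318),(.468,.16)):
    print(rect(tile_mask(im,p,xy),p,.012)[:3])
print(unproj(p,[[243,245],[309,211],[325,247],[256,280]],.008).round(4))
p=camera_params("wrist");c=-p["R"].T@p["t"];s=read_state();print(p,c,s["tcp_pos"])
E
```

```text
(array([ 500.3, -318.4]), array([64.4, 90.8]), 0.1898)
(array([466.4, 159.8]), array([65., 91.]), 0.2581)
[[ 0.5255  0.0456  0.008 ]
 [ 0.6011 -0.1106  0.008 ]
 [ 0.5153 -0.1443  0.008 ]
 [ 0.444   0.0168  0.008 ]]
{'vertical_fov': 59.16042087798298, 'cx': 274.51409206088334, 'cy': 209.0254108359092, 'R': array([[-2.81172753e-01,  9.59657169e-01, -8.76437742e-06],
       [ 9.08178039e-01,  2.66092684e-01,  3.23121235e-01],
       [ 3.10087942e-01,  9.08449276e-02, -9.46357579e-01]]), 't': array([ 0.60020036, -0.04186615,  0.37940532])} [ 0.08913289 -0.59931335  0.3725862 ] [ 0.16915562 -0.57564582  0.23128427]
```

>>> {"op": "arm_command", "data": {"increments": [[338,560,20,0,0,-1.427],[338,560,20,0,0,-1.427],[338,560,20,0,0,-1.427],[338,560,20,0,0,-1.427],[338,560,20,0,0,-1.427],[338,560,20,0,0,-1.427],[338,560,20,0,0,-1.427],[338,560,20,0,0,-1.427]], "hand": 0}}

```text
time_s: 1.6
tcp_pos: [0.3496, -0.2797, 0.2426]
tcp_rot: [0.367, 0.93, 0.0, 0.001]
force: [1.2, -0.3, -0.4]
finger_gap: 1.002
grasp_force: 0.0
```

>>> {"op": "arm_command", "data": {"increments": [[0,0,0,0,0,0],[0,0,0,0,0,0]]}}

```text
time_s: 1.8
tcp_pos: [0.3496, -0.2805, 0.2425]
tcp_rot: [0.363, 0.932, 0.0, 0.0]
force: [-0.4, -0.1, 0.3]
finger_gap: 1.001
grasp_force: 0.0
```

>>> {"op": "arm_command", "data": {"increments": [[157,264,8,0,0,-0.398],[157,264,8,0,0,-0.398],[157,264,8,0,0,-0.398],[157,264,8,0,0,-0.398],[157,264,8,0,0,-0.398],[157,264,8,0,0,-0.398],[157,264,8,0,0,-0.398],[157,264,8,0,0,-0.398]]}}

```text
time_s: 2.6
tcp_pos: [0.5143, -0.0382, 0.2483]
tcp_rot: [0.528, 0.849, 0.005, -0.008]
force: [0.4, -0.6, 0.3]
finger_gap: 0.999
grasp_force: 0.0
```

Run:
```python
from h import *
im=camera("wrist");p=camera_params("wrist");cv2.imwrite("pics/w_mag.png",im);np.savez("w_mag.npz",**p)
s=read_state();print(s["tcp_pos"],s["tcp_rot"],s["joint_positions"])
for n in("tile_magazine","well_mouth","lip_left","lip_right"): print(n,[(round(d["confidence"],2),np.round(d["point"],3).tolist()) for d in look_for(n,"wrist")])
# overlay of guessed magazine
c,y=np.array([.5215,-.048]),.43
R=np.array([[np.cos(y),-np.sin(y)],[np.sin(y),np.cos(y)]])
big=cv2.resize(im,None,fx=1.4,fy=1.4,interpolation=cv2.INTER_CUBIC)
for z,a,b in((.008,58,88),(.07,34,46.5)):
    q=np.array([[a,b],[-a,b],[-a,-b],[a,-b]])/1000@R.T+c
    cv2.polylines(big,[(proj(p,np.c_[q,[z]*4])*1.4).astype(np.int32)],1,(0,0,255),1)
cv2.imwrite("pics/w_mag_o.png",big)
```

```text
[ 0.51344466 -0.03927305  0.24881021] [ 0.52845022  0.84891552  0.00513661 -0.00751183] [ 0.30197078 -0.17616337 -0.0826352  -0.01816884 -1.66634782 -2.98808189]
tile_magazine [(0.94, [0.518, -0.036, 0.046])]
well_mouth [(0.72, [0.516, -0.034, 0.046])]
lip_left [(0.92, [0.502, 0.012, 0.059])]
lip_right [(0.85, [0.537, -0.094, 0.054]), (0.61, [0.518, -0.039, 0.045]), (0.54, [0.693, 0.007, 0.04])]
```

View pics/w_mag_o.png

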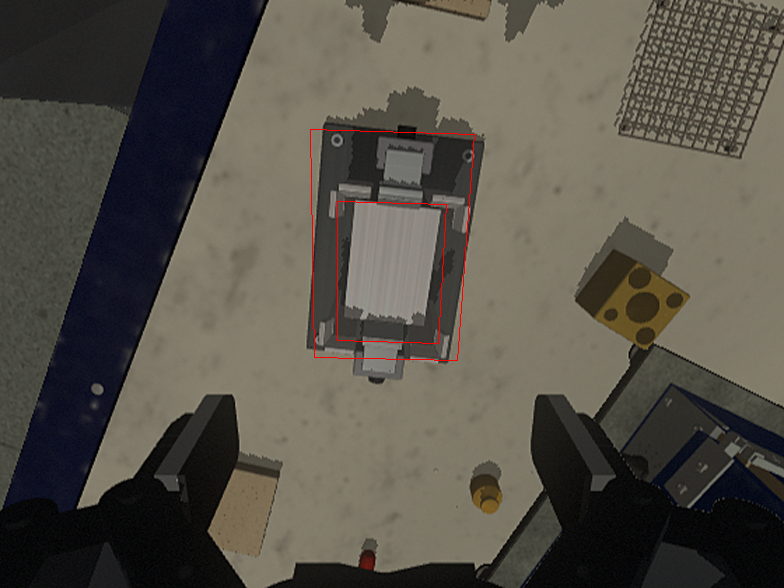

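Wrist view: the magazine base corners are about (326,122), (485,140), (448,362) and (308,345) in the 1.4x picture. My guess was a few mm and about 0.05 rad off. Joint 6 is at its limit, so I'll use the other half-turn.

>>> {"op": "arm_command", "data": {"increments": [[0,-40,0,0,0,0.15],[0,-80,0,0,0,0.3],[0,-120,0,0,0,0.45],[0,-160,0,0,0,0.6],[0,-200,0,0,0,0.75],[0,-240,0,0,0,0.9],[0,-280,0,0,0,1.05],[-6,-314,0,0,0,1.2]]}}

```text
time_s: 3.65
tcp_pos: [0.5058, -0.3555, 0.2498]
tcp_rot: [-0.025, 1.0, 0.001, -0.009]
force: [0.1, -0.2, 0.4]
finger_gap: 1.0
grasp_force: 0.0
```

```bash
cat >> h.py <<'E'
from scipy.spatial.transform import Rotation as Ro
from scipy.optimize import least_squares
def down(a): # tool pointing down with its y axis at angle a
    y=np.array([np.cos(a),np.sin(a),0]);z=np.array([0,0,-1.]);return Ro.from_matrix(np.c_[np.cross(y,z),y,z])
def go(xyz,a):
    s=read_state();r=(down(a)*Ro.from_quat(s["tcp_rot"]).inv()).as_rotvec()
    print("t",s["time_s"],"move mm",np.round((np.array(xyz)-s["tcp_pos"])*1000,1),"rot",r.round(4))
def mag_fit(p,uv,x0,half=((58,88),)*4,z=.008):
    B=np.array([[-58,88],[58,88],[58,-88],[-58,-88]])/1000
    def f(v):
        c,s=np.cos(v[2]),np.sin(v[2]);q=B@np.array([[c,s],[-s,c]])+v[:2]
        return (proj(p,np.c_[q,[z]*4])-uv).ravel()
    r=least_squares(f,x0);return r.x,f(r.x)
E
python3 - <<'E'
from h import *
p=dict(np.load("w_mag.npz"))
# image order of the corners: camera on +y side; order -x+y,+x+y,+x-y,-x-y
uv=np.array([[326,122],[485,140],[448,362],[308,345]])/1.4
print(unproj(p,uv,.008).round(4)); print(mag_fit(p,uv,[.52,-.04,.45]))
go((.507,-.353,.25),.19+np.pi)
E
```

```text
[[ 0.4398  0.0174  0.008 ]
 [ 0.5462  0.0561  0.008 ]
 [ 0.6048 -0.1081  0.008 ]
 [ 0.4966 -0.1445  0.008 ]]
(array([ 0.5219995 , -0.04522447,  0.33987478]), array([-1.21569661, -1.83931101,  1.5294641 , -0.39688874,  0.66155813,
        0.96529923, -0.99515354,  2.23104983]))
t 3.65 move mm [1.2 2.5 0.2] rot [ 0.0139 -0.0151  1.7114]
```

>>> {"op": "arm_command", "data": {"increments": [[1,2,0,0.014,-0.015,0.15],[1,2,0,0.014,-0.015,0.3],[1,2,0,0.014,-0.015,0.45],[1,2,0,0.014,-0.015,0.6],[1,2,0,0.014,-0.015,0.75],[1,2,0,0.014,-0.015,0.9],[1,2,0,0.014,-0.015,1.05],[1,2,0,0.014,-0.015,1.2]]}}

```text
time_s: 4.45
tcp_pos: [0.507, -0.3515, 0.2505]
tcp_rot: [-0.585, 0.811, 0.002, -0.001]
force: [1.2, 0.0, -0.1]
finger_gap: 1.003
grasp_force: 0.0
```

```bash
python3 -c "
from h import *
go((.507,-.353,.25),.19+np.pi)"
```

```text
t 4.45 move mm [-0.  -1.5 -0.5] rot [-0.0015 -0.0042  0.5121]
```

>>> {"op": "arm_command", "data": {"increments": [[0,-1,0,-0.001,-0.004,0.14],[0,-1,0,-0.001,-0.004,0.28],[0,-1,0,-0.001,-0.004,0.42],[0,-1,0,-0.001,-0.004,0.512],[0,-1,0,-0.001,-0.004,0.512],[0,-1,0,-0.001,-0.004,0.512]]}}

```text
time_s: 5.05
tcp_pos: [0.5074, -0.3523, 0.2503]
tcp_rot: [0.768, -0.64, -0.0, 0.0]
force: [-0.6, 0.1, -0.8]
finger_gap: 0.999
grasp_force: 0.0
```

Run:
```python
from h import *
im=camera("wrist");p=camera_params("wrist");cv2.imwrite("pics/w_ta.png",im);np.savez("w_ta.npz",**p)
m=tile_mask(im,p,(.500,-.318));c,wh,y,ct=rect(m,p,.012);print(c,wh,y)
s=read_state();print(s["joint_positions"].round(3),s["tcp_pos"])
big=cv2.resize(im,None,fx=1.4,fy=1.4)
cv2.polylines(big,[(ct*1.4).astype(np.int32)],1,(0,0,255),1);cv2.imwrite("pics/w_ta_o.png",big)
print(proj(p,[[.508,-.353,0.0]]))
```

```text
[ 501.3 -320.7] [64.2 90. ] 0.189
[-0.283  0.091  0.172 -0.    -1.653  0.465] [ 0.50748648 -0.3521696   0.25014313]
[[273.84371119 163.80097831]]
```

View pics/w_ta_o.png

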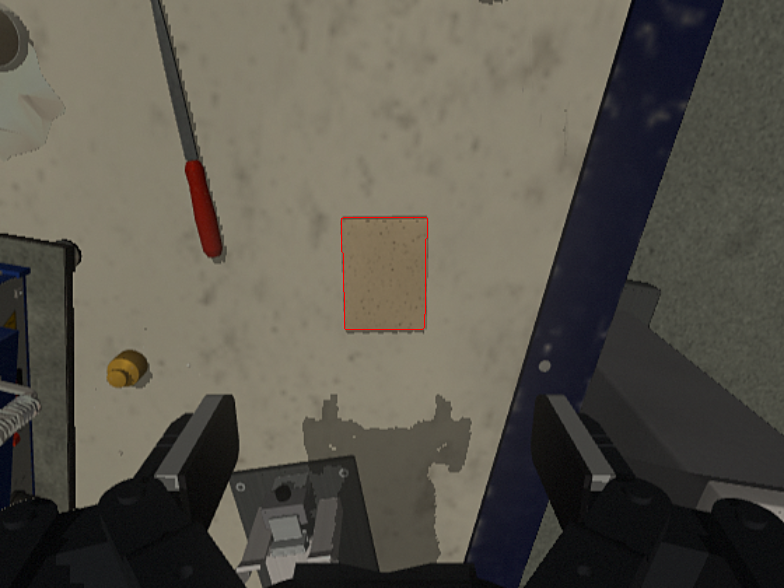

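The contour around tile A at 1.4x px (342–428, 216–330) is clean and the gripper is aligned with it. Descending to grasp.

>>> {"op": "arm_command", "data": {"increments": [[-6.2,31.5,-40,0,0,0],[-6.2,31.5,-85,0,0,0],[-6.2,31.5,-130,0,0,0],[-6.2,31.5,-170,0,0,0],[-6.2,31.5,-205,0,0,0],[-6.2,31.5,-235,0,0,0],[-6.2,31.5,-250,0,0,0],[-6.2,31.5,-254,0,0,0]]}}

```text
time_s: 5.9
tcp_pos: [0.5007, -0.3201, -0.0058]
tcp_rot: [0.769, -0.639, -0.002, 0.001]
force: [-0.3, -0.2, 0.7]
finger_gap: 1.001
grasp_force: 0.0
```

>>> {"op": "arm_command", "data": {"increments": [[0,0,0,0,0,0],[0,0,0,0,0,0],[0,0,0,0,0,0],[0,0,0,0,0,0],[0,0,0,0,0,0],[0,0,0,0,0,0]], "hand": 1}}

```text
time_s: 6.5
tcp_pos: [0.5032, -0.3209, -0.0017]
tcp_rot: [0.769, -0.639, 0.001, -0.0]
force: [0.5, 1.2, 6.2]
finger_gap: 0.739
grasp_force: 67.4
```

>>> {"op": "arm_command", "data": {"increments": [[0,0,10,0,0,0],[0,0,40,0,0,0],[0,0,80,0,0,0],[10,30,120,0,0,0.04],[22,65,160,0,0,0.08],[35,100,200,0,0,0.12],[47,135,235,0,0,0.15],[58,172,254,0,0,0.15]]}}

```text
time_s: 7.3
tcp_pos: [0.559, -0.1507, 0.2515]
tcp_rot: [0.815, -0.58, 0.001, -0.0]
force: [0.4, -0.0, -0.6]
finger_gap: 0.738
grasp_force: 66.6
```

>>> {"op": "arm_command", "data": {"increments": [[0,0,0,0,0,0],[0,0,0,0,0,0]]}}

```text
time_s: 7.5
tcp_pos: [0.559, -0.1503, 0.2488]
tcp_rot: [0.816, -0.579, -0.0, -0.0]
force: [-0.2, -0.3, -1.4]
finger_gap: 0.732
grasp_force: 66.6
```

Run:
```python
from h import *
im=camera("wrist");p=camera_params("wrist");cv2.imwrite("pics/w_mb.png",im);np.savez("w_mb.npz",**p)
s=read_state();print({k:np.round(s[k],4).tolist() for k in("time_s","tcp_pos","tcp_rot","force","finger_gap","grasp_force","joint_positions")})
c,y=np.array([.522,-.0452]),.34
R=np.array([[np.cos(y),-np.sin(y)],[np.sin(y),np.cos(y)]])
big=cv2.resize(im,None,fx=1.4,fy=1.4,interpolation=cv2.INTER_CUBIC)
for z,a,b in((.008,58,88),(.07,34,46.5)):
    q=np.array([[a,b],[-a,b],[-a,-b],[a,-b]])/1000@R.T+c
    cv2.polylines(big,[(proj(p,np.c_[q,[z]*4])*1.4).astype(np.int32)],1,(0,0,255),1)
cv2.imwrite("pics/w_mb_o.png",big)
```

```text
{'time_s': 7.55, 'tcp_pos': [0.5585, -0.1511, 0.2476], 'tcp_rot': [0.8152, -0.5792, -0.0011, 0.0003], 'force': [0.1781, -1.2364, -1.1007], 'finger_gap': 0.7383, 'grasp_force': 66.6091, 'joint_positions': [0.0817, -0.0123, 0.0618, -0.0009, -1.647, 0.2535]}
```

View pics/w_mb_o.png

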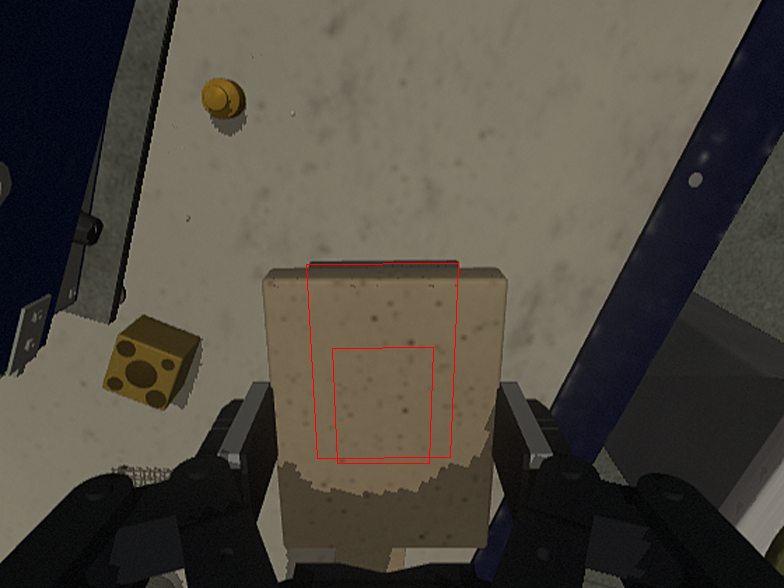

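The picture shows tile A level and centred between the pads, hiding the magazine. The image's down direction is forward (+y'), so I need to move ahead to put the magazine behind the tile.

>>> {"op": "arm_command", "data": {"increments": [[-16,45,0,0,0,0],[-32,90,0,0,0,0],[-47,135,0,0,0,0],[-58,167,0,0,0,0],[-58,167,0,0,0,0],[-58,167,0,0,0,0]]}}

```text
time_s: 8.15
tcp_pos: [0.5003, 0.0152, 0.2473]
tcp_rot: [0.815, -0.579, -0.001, 0.001]
force: [-0.3, -0.2, -1.1]
finger_gap: 0.736
grasp_force: 66.6
```

Run:
```python
from h import *
im=camera("wrist");p=camera_params("wrist");cv2.imwrite("pics/w_mc.png",im);np.savez("w_mc.npz",**p)
s=read_state();print({k:np.round(s[k],4).tolist() for k in("time_s","tcp_pos","tcp_rot","force")})
c,y=np.array([.522,-.0452]),.34
R=np.array([[np.cos(y),-np.sin(y)],[np.sin(y),np.cos(y)]])
big=cv2.resize(im,None,fx=2.4,fy=2.4,interpolation=cv2.INTER_CUBIC)
for z,a,b in((.008,58,88),(.07,34,46.5)):
    q=np.array([[a,b],[-a,b],[-a,-b],[a,-b]])/1000@R.T+c
    pp=proj(p,np.c_[q,[z]*4]);print(pp.round(1).tolist())
    cv2.polylines(big,[(pp*2.4).astype(np.int32)],1,(0,0,255),1)
cv2.imwrite("pics/w_mc_o.png",big[0:600,280:1080])
```

```text
{'time_s': 8.2, 'tcp_pos': [0.5005, 0.0147, 0.2474], 'tcp_rot': [0.8148, -0.5798, -0.0009, 0.0008], 'force': [-0.1301, 0.147, -1.0635]}
[[219.4, 189.6], [328.0, 188.8], [335.7, 3.2], [208.7, 4.1]]
[[234.5, 163.1], [312.3, 162.6], [315.4, 46.6], [229.5, 47.2]]
```

View pics/w_mc_o.png

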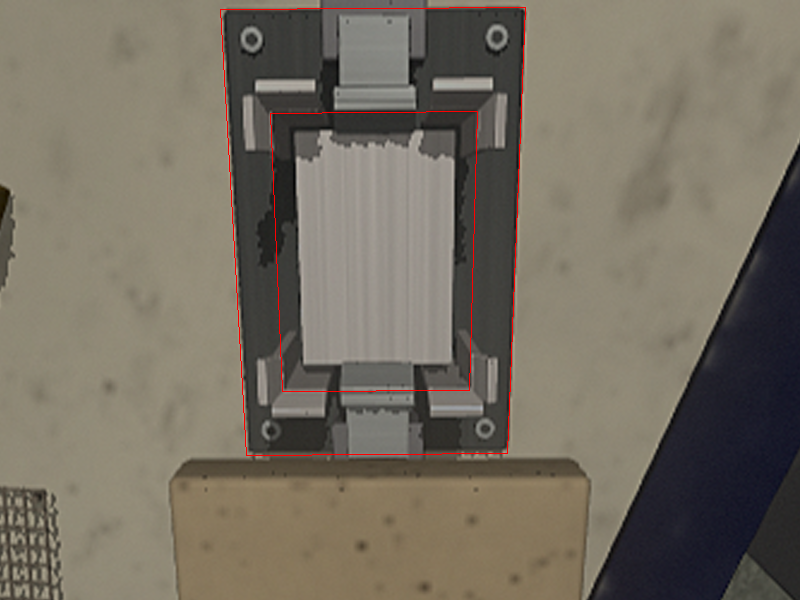

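The magazine is fully visible. Its base corners are about (225,11), (525,8), (509,452) and (248,452) in the crop, with the flare tops symmetric around columns 376–377. I'll fit it from the flare tops at z = 80 mm and check where the held tile sits against the TCP.

Run:
```python
from h import *
p=dict(np.load("w_mc.npz"))
full=lambda a:(np.array(a,float)+[280,0])/2.4
X=unproj(p,full([[250.5,122],[501,122],[263.5,380],[491.5,380]]),.08)[:,:2]*1e3  # x flanges +x,-x top(-y); +x,-x bottom(+y)
Y=unproj(p,full([[285,85.5],[463,84.5],[300,411],[457,409]]),.08)[:,:2]*1e3
ya=(Y[2]+Y[3]-Y[0]-Y[1])/2; print("len",np.linalg.norm(ya),"yaw",np.arctan2(-ya[0],ya[1]))
xa=(X[0]-X[1]+X[2]-X[3])/2; print("wid",np.linalg.norm(xa),"yaw",np.arctan2(xa[1],xa[0]))
yl=(X[2]+X[3]-X[0]-X[1])/2;print("yaw from mids",np.arctan2(-yl[0],yl[1]))
yaw=.34;ex=np.array([np.cos(yaw),np.sin(yaw)]);ey=np.array([-ex[1],ex[0]])
cx=X.mean(0)@ex;cy=Y.mean(0)@ey;print("centre from tops",cx*ex+cy*ey)
print("base",mag_fit(p,full([[248,452],[509,452],[525,8],[225,11]])[[1,0,3,2]],[.52,-.04,.34]))
print("base'",mag_fit(p,full([[509,452],[248,452],[225,11],[525,8]]),[.52,-.04,.34]))
s=read_state();t=s["tcp_pos"];R=Ro.from_quat(s["tcp_rot"]).as_matrix();print("tool y ang",np.arctan2(R[1,1],R[0,1])-np.pi)
for zz in(.008,.012,.016,.02,.024):  # tile top height above tcp
    q=unproj(p,full([[172,479],[588,479]]),t[2]+zz);w=(q-t)@R*1e3
    print(zz,w.round(1).tolist(),"width",round(w[0,1]-w[1,1],1))
```

```text
len 105.0335255136211 yaw 0.34647322593632934
wid 80.142984374978 yaw 0.33289728383061573
yaw from mids 0.3393198329510014
centre from tops [521.87716842 -46.51556391]
base (array([ 0.5214025 , -0.04556101,  0.34002112]), array([-0.10692899,  0.33120379,  0.0111194 ,  1.15052416, -0.9449807 ,
       -0.66556962,  1.02988955, -0.32569743]))
base' (array([ 0.5214025 , -0.04556101,  0.34002112]), array([-0.10692899,  0.33120379,  0.0111194 ,  1.15052416, -0.9449807 ,
       -0.66556962,  1.02988955, -0.32569743]))
tool y ang -5.949289250000134
0.008 [[41.9, -32.4, -8.1], [41.7, 33.0, -7.9]] width -65.4
0.012 [[43.1, -31.5, -12.1], [43.0, 32.0, -11.9]] width -63.5
0.016 [[44.4, -30.5, -16.1], [44.3, 31.0, -15.9]] width -61.5
0.02 [[45.6, -29.5, -20.1], [45.5, 30.0, -19.9]] width -59.5
0.024 [[46.9, -28.5, -24.1], [46.8, 29.0, -24.0]] width -57.6
```

>>> {"op": "arm_command", "data": {"increments": [[10,-30,0,0,0,0.006],[21,-60.5,-20,0,0,0.006],[21,-60.5,-60,0,0,0.006],[21,-60.5,-100,0,0,0.006],[21,-60.5,-130,0,0,0.006],[21,-60.5,-147,0,0,0.006],[21,-60.5,-147,0,0,0.006],[21,-60.5,-147,0,0,0.006]]}}

```text
time_s: 9.0
tcp_pos: [0.522, -0.0462, 0.1014]
tcp_rot: [0.816, -0.578, -0.0, 0.001]
force: [0.6, 0.3, -0.2]
finger_gap: 0.738
grasp_force: 66.6
```

```bash
cat >> h.py <<'E'
def here(n=4,mag=(.5217,-.0461,.34)):
    "averaged state in the magazine frame; time passes by one camera call a reading"
    S=[]
    for i in range(n): S.append(read_state()); i<n-1 and camera("top")
    t=np.mean([s["tcp_pos"] for s in S],0);f=np.mean([s["force"] for s in S],0)
    d=t[:2]-mag[:2];c,s_=np.cos(mag[2]),np.sin(mag[2])
    R=Ro.from_quat(S[-1]["tcp_rot"]).as_matrix()
    print("t",S[-1]["time_s"],"mag x,y mm",np.round([1e3*(c*d[0]+s_*d[1]),1e3*(-s_*d[0]+c*d[1])],2),"z",round(t[2]*1e3,2),"F",f.round(1),
     "yaw err",round((np.arctan2(R[1,1],R[0,1])-np.pi-mag[2]+np.pi)%(2*np.pi)-np.pi,4),"tilt",R[:2,2].round(4))
E
python3 -c "from h import *;here(6)"
```

```text
t 9.25 mag x,y mm [0.92 0.37] z 102.27 F [-0.   0.2 -1.1] yaw err 0.0006 tilt [0.0006 0.0006]
```

>>> {"op": "arm_command", "data": {"increments": [[-0.8,-0.3,-6,0,0,0],[-0.8,-0.3,-12,0,0,0],[-0.8,-0.3,-16,0,0,0],[-0.8,-0.3,-19,0,0,0],[-0.8,-0.3,-22,0,0,0],[-0.8,-0.3,-24,0,0,0],[-0.8,-0.3,-26,0,0,0],[-0.8,-0.3,-28,0,0,0]]}}

```text
time_s: 10.05
tcp_pos: [0.5211, -0.0452, 0.073]
tcp_rot: [0.817, -0.577, -0.0, 0.0]
force: [0.5, 0.2, -1.5]
finger_gap: 0.734
grasp_force: 66.6
```

>>> {"op": "arm_command", "data": {"increments": [[0,0,-1,0,0,0],[0,0,-2,0,0,0],[0,0,-3,0,0,0],[0,0,-4,0,0,0]]}}

```text
time_s: 10.45
tcp_pos: [0.5211, -0.0452, 0.0691]
tcp_rot: [0.817, -0.577, -0.0, 0.0]
force: [0.4, -0.4, 1.3]
finger_gap: 0.733
grasp_force: 66.7
```

```bash
python3 -c "from h import *;here(4)"
```

```text
t 10.6 mag x,y mm [-0.3   0.98] z 69.07 F [-0.  -0.1  0.1] yaw err 0.0007 tilt [-0.001   0.0001]
```

>>> {"op": "arm_command", "data": {"increments": [[0.2,-0.5,-1,0,0,0],[0.2,-0.5,-2,0,0,0],[0.2,-0.5,-3,0,0,0],[0.2,-0.5,-4,0,0,0]]}}

```text
time_s: 11.0
tcp_pos: [0.5214, -0.046, 0.0651]
tcp_rot: [0.817, -0.577, -0.0, 0.0]
force: [0.9, -3.0, 0.4]
finger_gap: 0.737
grasp_force: 66.7
```

>>> {"op": "arm_command", "data": {"increments": [[0,0,-1,0,0,0],[0,0,-2,0,0,0],[0,0,-3,0,0,0],[0,0,-4,0,0,0]]}}

```text
time_s: 11.4
tcp_pos: [0.5214, -0.046, 0.0612]
tcp_rot: [0.817, -0.577, -0.0, 0.0]
force: [2.1, -3.8, 0.8]
finger_gap: 0.737
grasp_force: 66.9
```

```bash
python3 -c "from h import *;here(4)"
```

```text
t 11.55 mag x,y mm [-0.27  0.21] z 61.19 F [ 1.8 -4.6  1.1] yaw err 0.0007 tilt [-0.0008 -0.0003]
```

>>> {"op": "arm_command", "data": {"increments": [[0.3,-0.8,-0.5,0,0,0],[0.3,-0.8,-1,0,0,0],[0.3,-0.8,-2,0,0,0],[0.3,-0.8,-3,0,0,0]]}}

```text
time_s: 11.95
tcp_pos: [0.5215, -0.0463, 0.0579]
tcp_rot: [0.817, -0.577, -0.001, 0.0]
force: [0.0, -2.0, 1.1]
finger_gap: 0.739
grasp_force: 66.9
```

>>> {"op": "arm_command", "data": {"increments": [[0,0,-1,0,0,0],[0,0,-2,0,0,0],[0,0,-3,0,0,0]]}}

```text
time_s: 12.25
tcp_pos: [0.5217, -0.0464, 0.0554]
tcp_rot: [0.817, -0.577, -0.0, 0.0]
force: [0.0, -0.1, 4.4]
finger_gap: 0.74
grasp_force: 67.2
```

```bash
python3 -c "from h import *;here(4)"
```

```text
t 12.4 mag x,y mm [-0.08 -0.24] z 55.27 F [-0.1 -0.3  3.6] yaw err 0.0009 tilt [-0.0007  0.0004]
```

>>> {"op": "arm_command", "data": {"increments": [[0,0,-1,0,0,0],[0,0,-2,0,0,0],[0,0,-3,0,0,0],[0,0,-4,0,0,0],[0,0,-5,0,0,0]]}}

```text
time_s: 12.9
tcp_pos: [0.522, -0.0465, 0.0507]
tcp_rot: [0.817, -0.577, 0.0, -0.0]
force: [-0.9, -0.3, 6.3]
finger_gap: 0.74
grasp_force: 67.4
```

>>> {"op": "arm_command", "data": {"increments": [[0,0,-1,0,0,0],[0,0,-2,0,0,0],[0,0,-3,0,0,0],[0,0,-4,0,0,0]]}}

```text
time_s: 13.3
tcp_pos: [0.5216, -0.0463, 0.0458]
tcp_rot: [0.817, -0.577, -0.001, 0.0]
force: [0.8, 0.0, 4.9]
finger_gap: 0.738
grasp_force: 67.4
```

```bash
python3 -c "from h import *;here(3)"
```

```text
t 13.4 mag x,y mm [-0.18 -0.15] z 45.76 F [1.1 0.1 3.2] yaw err 0.0008 tilt [-0.0011  0.0005]
```

>>> {"op": "arm_command", "data": {"increments": [[0,0,-1,0,0,0],[0,0,-2,0,0,0],[0,0,-3,0,0,0],[0,0,-4,0,0,0]]}}

```text
time_s: 13.8
tcp_pos: [0.5216, -0.0464, 0.0425]
tcp_rot: [0.817, -0.577, -0.0, 0.0]
force: [-1.4, 0.1, 5.6]
finger_gap: 0.741
grasp_force: 67.5
```

>>> {"op": "arm_command", "data": {"increments": [[0,0,-1,0,0,0],[0,0,-2,0,0,0],[0,0,-3,0,0,0]]}}

```text
time_s: 14.1
tcp_pos: [0.5216, -0.0463, 0.0396]
tcp_rot: [0.817, -0.577, -0.0, 0.0]
force: [-1.6, 0.9, 7.8]
finger_gap: 0.738
grasp_force: 67.5
```

>>> {"op": "arm_command", "data": {"increments": [[0,0,-1,0,0,0],[0,0,-2,0,0,0],[0,0,-3,0,0,0]]}}

```text
time_s: 14.4
tcp_pos: [0.5216, -0.0464, 0.0367]
tcp_rot: [0.817, -0.577, -0.0, 0.0]
force: [-1.3, 2.0, 7.4]
finger_gap: 0.739
grasp_force: 67.6
```

```bash
python3 -c "from h import *;here(3)"
```

```text
t 14.5 mag x,y mm [-0.17 -0.21] z 36.58 F [-1.1  1.1  7.3] yaw err 0.001 tilt [-0.001   0.0003]
```

>>> {"op": "arm_command", "data": {"increments": [[0,0,-1,0,0,0],[0,0,-2,0,0,0]]}}

```text
time_s: 14.7
tcp_pos: [0.5216, -0.0463, 0.0347]
tcp_rot: [0.817, -0.577, -0.0, 0.0]
force: [1.0, 0.9, 4.4]
finger_gap: 0.739
grasp_force: 67.3
```

>>> {"op": "arm_command", "data": {"increments": [[0,0,-1,0,0,0],[0,0,-2,0,0,0]]}}

```text
time_s: 14.9
tcp_pos: [0.5216, -0.0463, 0.0322]
tcp_rot: [0.817, -0.577, -0.0, 0.0]
force: [0.3, 1.1, 4.6]
finger_gap: 0.737
grasp_force: 67.3
```

>>> {"op": "arm_command", "data": {"increments": [[0,0,-1,0,0,0]]}}

```text
time_s: 15.0
tcp_pos: [0.5216, -0.0463, 0.0311]
tcp_rot: [0.817, -0.577, -0.001, 0.0]
force: [-0.1, 0.2, 5.8]
finger_gap: 0.736
grasp_force: 67.3
```

>>> {"op": "arm_command", "data": {"increments": [[0,0,-1,0,0,0]]}}

```text
time_s: 15.1
tcp_pos: [0.5216, -0.0463, 0.0301]
tcp_rot: [0.817, -0.577, -0.001, 0.0]
force: [-0.6, -0.5, 5.8]
finger_gap: 0.738
grasp_force: 67.3
```

Run:
```python
from h import *
here(3)
im=camera("wrist");cv2.imwrite("pics/in1.png",cv2.resize(im,None,fx=1.4,fy=1.4))
```

```text
t 15.2 mag x,y mm [-0.17 -0.21] z 30.04 F [-0.7  0.2  5.1] yaw err 0.0009 tilt [-0.001   0.0003]
```

View pics/in1.png

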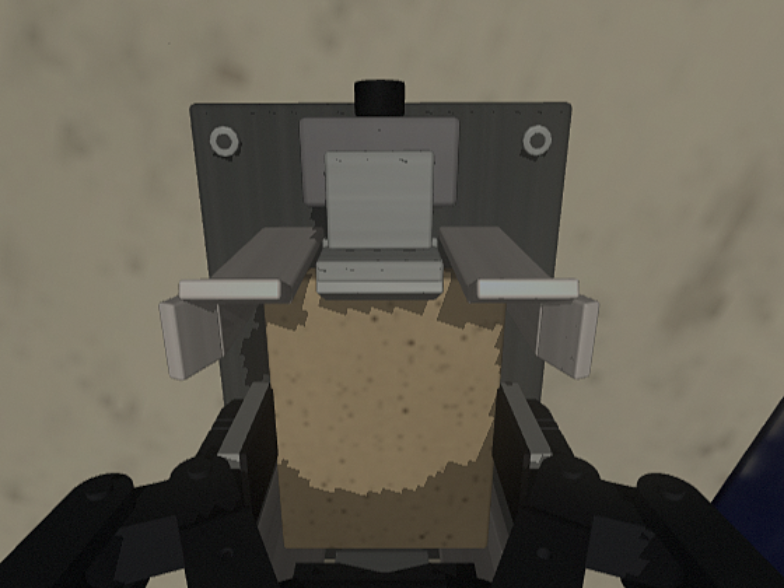

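The near lip's nose lies over the tile's end at (380,285), and the force fell from 7 to 4.5 N at about z 35 mm. The tile has snapped in, so I'm releasing it.

>>> {"op": "arm_command", "data": {"increments": [[0,0,0,0,0,0],[0,0,0,0,0,0],[0,0,0,0,0,0],[0,0,0,0,0,0],[0,0,0,0,0,0]], "hand": 0}}

```text
time_s: 15.75
tcp_pos: [0.5213, -0.0465, 0.0297]
tcp_rot: [0.817, -0.577, -0.001, 0.0]
force: [0.3, 1.0, 0.2]
finger_gap: 1.001
grasp_force: 0.0
```

>>> {"op": "arm_command", "data": {"increments": [[0,0,5,0,0,0],[0,0,20,0,0,0],[0,0,50,0,0,0],[0,0,90,0,0,0],[-10,30,130,0,0,0],[-20,60,170,0,0,0],[-22,62,200,0,0,0],[-22,62,218,0,0,0]]}}

```text
time_s: 16.55
tcp_pos: [0.4998, 0.0163, 0.2533]
tcp_rot: [0.817, -0.576, 0.002, -0.002]
force: [0.2, -0.8, 0.5]
finger_gap: 1.0
grasp_force: 0.0
```

Run:
```python
from h import *
im=camera("wrist");p=camera_params("wrist");np.savez("w_md.npz",**p)
big=cv2.resize(im,None,fx=2.4,fy=2.4,interpolation=cv2.INTER_CUBIC)
cv2.imwrite("pics/loaded1.png",big[0:600,280:1080])
s=read_state();print({k:np.round(s[k],4).tolist() for k in("time_s","tcp_pos","force","finger_gap")})
```

```text
{'time_s': 16.6, 'tcp_pos': [0.5005, 0.0158, 0.2554], 'force': [-0.335, 0.4052, 2.9818], 'finger_gap': 0.9957}
```

View pics/loaded1.png

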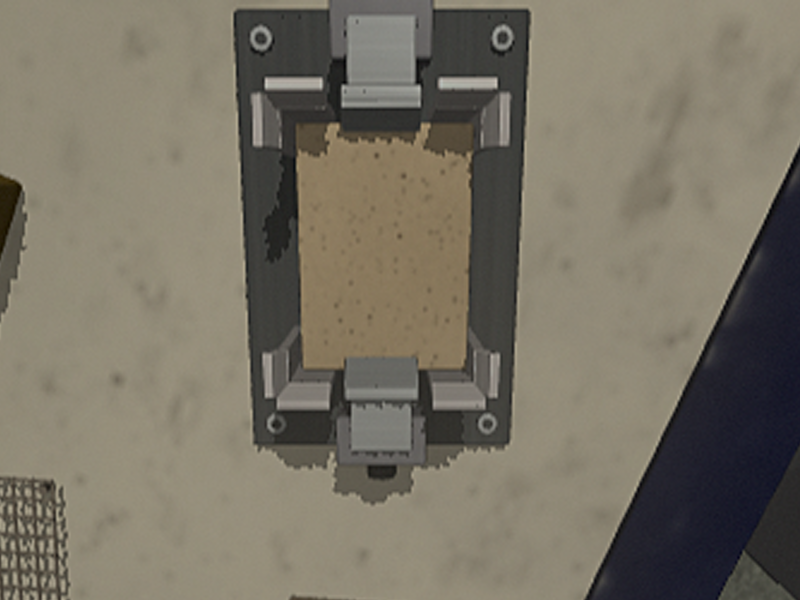

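Both lips overlap the flat tile in the well, at (381,110) and (381,375). Now for tile B.

>>> {"op": "arm_command", "data": {"increments": [[-10,40,0,0,0,-0.04],[-18,80,0,0,0,-0.08],[-25,110,-4,0,0,-0.08],[-25,110,-4,0,0,-0.08],[-25,110,-4,0,0,-0.08],[-25,110,-4,0,0,-0.08]]}}

```text
time_s: 17.2
tcp_pos: [0.4747, 0.1249, 0.2448]
tcp_rot: [0.793, -0.609, -0.0, -0.0]
force: [-0.3, -0.1, 0.6]
finger_gap: 1.002
grasp_force: 0.0
```

Run:
```python
from h import *
im=camera("wrist");p=camera_params("wrist")
m=tile_mask(im,p,(.466,.16));c,wh,y,ct=rect(m,p,.012);print(c,wh,y)
ts=[]
for i in range(4): ts.append(read_state()["tcp_pos"]);camera("top")
t=np.mean(ts,0);print(t)
s=read_state();print(s["time_s"],(c-t[:2]*1e3).round(1),(down(y+np.pi)*Ro.from_quat(s["tcp_rot"]).inv()).as_rotvec().round(4))
```

```text
[466.8 158.2] [64.2 90. ] 0.2559
[0.47473952 0.12473813 0.24444703]
17.45 [-7.9 33.5] [-0.0004 -0.0011 -0.0037]
```

>>> {"op": "arm_command", "data": {"increments": [[-8,33.5,-40,0,-0.001,-0.004],[-8,33.5,-85,0,-0.001,-0.004],[-8,33.5,-130,0,-0.001,-0.004],[-8,33.5,-170,0,-0.001,-0.004],[-8,33.5,-205,0,-0.001,-0.004],[-8,33.5,-232,0,-0.001,-0.004],[-8,33.5,-245,0,-0.001,-0.004],[-8,33.5,-247,0,-0.001,-0.004]]}}

```text
time_s: 18.25
tcp_pos: [0.4659, 0.1582, -0.0043]
tcp_rot: [0.792, -0.611, -0.0, 0.001]
force: [0.2, 0.3, 0.6]
finger_gap: 0.998
grasp_force: 0.0
```

>>> {"op": "arm_command", "data": {"increments": [[0,0,0,0,0,0],[0,0,0,0,0,0],[0,0,0,0,0,0],[0,0,0,0,0,0],[0,0,0,0,0,0],[0,0,0,0,0,0]], "hand": 1}}

```text
time_s: 18.85
tcp_pos: [0.4679, 0.1599, -0.0006]
tcp_rot: [0.792, -0.611, 0.001, -0.002]
force: [-0.3, 0.3, 6.4]
finger_gap: 0.735
grasp_force: 66.5
```

>>> {"op": "arm_command", "data": {"increments": [[0,0,10,0,0,0],[0,0,40,0,0,0],[0,0,80,0,0,0],[5,-25,120,0,0,0.03],[15,-65,140,0,0,0.06],[25,-105,140,0,0,0.084],[40,-150,125,0,0,0.084],[55,-204,105,0,0,0.084]]}}

```text
time_s: 19.65
tcp_pos: [0.5198, -0.0377, 0.1064]
tcp_rot: [0.817, -0.577, 0.001, -0.001]
force: [1.4, 0.8, -3.3]
finger_gap: 0.738
grasp_force: 66.4
```

```bash
python3 -c "
from h import *
here(4);s=read_state();print(s['finger_gap'],s['grasp_force'])"
```

```text
t 19.8 mag x,y mm [-1.03  6.58] z 103.73 F [-0.6  0.  -2.8] yaw err -0.0042 tilt [-0.0037 -0.0001]
0.7342884352667163 66.43640041351318
```

>>> {"op": "arm_command", "data": {"increments": [[2.6,-4.7,0,0.0005,0.0035,0.005],[2.6,-4.7,0,0.0005,0.0035,0.005],[2.6,-4.7,0,0.0005,0.0035,0.005]]}}

```text
time_s: 20.1
tcp_pos: [0.522, -0.0401, 0.1059]
tcp_rot: [0.819, -0.574, -0.001, 0.0]
force: [0.1, -0.3, -2.3]
finger_gap: 0.737
grasp_force: 66.5
```

Run:
```python
from h import *
here(5)
im=camera("wrist")
a=cv2.imread("pics/w_mc.png")  # tile A in hand, as reference: shift of the tile's near edge rows and side columns
for n,i in(("A",a),("B",im)):
    g=cv2.GaussianBlur(cv2.cvtColor(i,cv2.COLOR_BGR2HSV)[...,1],(3,3),0)
    b=cv2.GaussianBlur(cv2.cvtColor(i,cv2.COLOR_BGR2LAB)[...,2],(3,3),0)
    print(n,[int(x) for x in b[184:210,275]],"|",[int(x) for x in b[215,180:200]],"|",[int(x) for x in b[215,352:372]])
```

```text
t 20.3 mag x,y mm [2.14 5.56] z 105.66 F [ 0.  -0.3 -1.4] yaw err 0.0069 tilt [-0.0033  0.001 ]
A [131, 132, 132, 131, 131, 131, 132, 135, 138, 139, 139, 139, 139, 140, 141, 143, 145, 146, 145, 145, 145, 145, 145, 145, 145, 145] | [139, 139, 139, 139, 139, 139, 139, 139, 142, 144, 145, 145, 145, 145, 145, 145, 146, 146, 146, 146] | [145, 145, 145, 145, 145, 145, 145, 145, 143, 140, 138, 138, 138, 138, 138, 138, 139, 139, 138, 138]
B [144, 143, 143, 143, 142, 141, 138, 138, 138, 138, 138, 139, 140, 142, 144, 144, 144, 144, 144, 144, 144, 144, 144, 144, 144, 144] | [138, 138, 138, 138, 138, 138, 138, 138, 138, 140, 142, 143, 143, 143, 143, 143, 143, 144, 144, 144] | [143, 143, 143, 143, 143, 143, 143, 142, 140, 138, 137, 138, 138, 137, 137, 137, 137, 137, 137, 138]
```

```bash
python3 -c "
from h import *
here(3);here(3);here(3)"
```

```text
t 20.45 mag x,y mm [1.83 5.17] z 105.33 F [ 0.4 -0.  -1.2] yaw err 0.0062 tilt [-0.0036  0.0009]
t 20.55 mag x,y mm [1.75 4.96] z 105.26 F [ 0.2  0.5 -1.8] yaw err 0.0059 tilt [-0.0037  0.0008]
t 20.65 mag x,y mm [1.7  4.84] z 105.2 F [-0.1 -0.2 -1.4] yaw err 0.0058 tilt [-0.0038  0.0008]
```

>>> {"op": "arm_command", "data": {"increments": [[-0.3,-4.4,0,-0.001,-0.004,-0.005],[-0.3,-4.4,-6,-0.001,-0.004,-0.005],[-0.3,-4.4,-10,-0.001,-0.004,-0.005],[-0.3,-4.4,-10,-0.001,-0.004,-0.005],[-0.3,-4.4,-10,-0.001,-0.004,-0.005],[-0.3,-4.4,-10,-0.001,-0.004,-0.005]]}}

```text
time_s: 21.25
tcp_pos: [0.5215, -0.0455, 0.0953]
tcp_rot: [0.817, -0.577, 0.0, -0.0]
force: [0.2, 0.2, -1.5]
finger_gap: 0.734
grasp_force: 66.5
```

```bash
python3 -c "
from h import *
here(4);here(4)"
```

```text
t 21.4 mag x,y mm [0.07 0.7 ] z 95.37 F [-0.   0.2 -1.4] yaw err 0.0008 tilt [ 0.0005 -0.0001]
t 21.55 mag x,y mm [0.03 0.73] z 95.33 F [ 0.2  0.3 -1.8] yaw err 0.0008 tilt [ 0.0004 -0.0001]
```

Well aligned. Descending, with force readings on the way.

>>> {"op": "arm_command", "data": {"increments": [[0,0,-5,0,0,0],[0,0,-9,0,0,0],[0,0,-12,0,0,0],[0,0,-15,0,0,0],[0,0,-17,0,0,0],[0,0,-19,0,0,0],[0,0,-21,0,0,0],[0,0,-23,0,0,0]]}}

```text
time_s: 22.35
tcp_pos: [0.5215, -0.0454, 0.0721]
tcp_rot: [0.817, -0.577, 0.0, -0.0]
force: [-0.6, 0.2, -1.8]
finger_gap: 0.734
grasp_force: 66.5
```

>>> {"op": "arm_command", "data": {"increments": [[0,0,-1,0,0,0],[0,0,-2,0,0,0],[0,0,-3,0,0,0],[0,0,-4,0,0,0]]}}

```text
time_s: 22.75
tcp_pos: [0.5215, -0.0455, 0.0683]
tcp_rot: [0.817, -0.577, 0.0, 0.0]
force: [0.9, -1.2, -1.9]
finger_gap: 0.737
grasp_force: 66.5
```

>>> {"op": "arm_command", "data": {"increments": [[0,0,-1,0,0,0],[0,0,-2,0,0,0],[0,0,-3,0,0,0],[0,0,-4,0,0,0]]}}

```text
time_s: 23.15
tcp_pos: [0.5215, -0.0455, 0.0642]
tcp_rot: [0.817, -0.577, 0.0, 0.0]
force: [0.7, -2.4, -1.7]
finger_gap: 0.736
grasp_force: 66.5
```

```bash
python3 -c "
from h import *
here(3)"
```

```text
t 23.25 mag x,y mm [-0.04  0.61] z 64.13 F [ 0.7 -1.5 -1.8] yaw err 0.0007 tilt [ 0.0003 -0.0004]
```

>>> {"op": "arm_command", "data": {"increments": [[0.2,-0.5,-1,0,0,0],[0.2,-0.5,-2,0,0,0],[0.2,-0.5,-3,0,0,0],[0.2,-0.5,-4,0,0,0],[0.2,-0.5,-5,0,0,0],[0.2,-0.5,-6,0,0,0],[0.2,-0.5,-7,0,0,0]]}}

```text
time_s: 23.95
tcp_pos: [0.5222, -0.0461, 0.058]
tcp_rot: [0.817, -0.577, 0.001, -0.0]
force: [0.4, -2.6, 5.2]
finger_gap: 0.736
grasp_force: 67.2
```

>>> {"op": "arm_command", "data": {"increments": [[0,0,-1,0,0,0],[0,0,-2,0,0,0],[0,0,-3,0,0,0],[0,0,-4,0,0,0]]}}

```text
time_s: 24.35
tcp_pos: [0.5227, -0.0459, 0.0549]
tcp_rot: [0.817, -0.577, 0.001, -0.001]
force: [0.2, -0.7, 8.3]
finger_gap: 0.734
grasp_force: 67.6
```

```bash
python3 -c "
from h import *
here(3)"
```

```text
t 24.45 mag x,y mm [ 1.   -0.07] z 54.82 F [ 0.  -0.8  7.8] yaw err 0.0012 tilt [ 0.0031 -0.0002]
```

>>> {"op": "arm_command", "data": {"increments": [[-0.6,-0.2,-1,0,0,0],[-0.6,-0.2,-2,0,0,0],[-0.6,-0.2,-3,0,0,0],[-0.6,-0.2,-4,0,0,0]]}}

```text
time_s: 24.85
tcp_pos: [0.5227, -0.046, 0.0517]
tcp_rot: [0.817, -0.577, 0.002, -0.001]
force: [-0.9, -0.2, 10.3]
finger_gap: 0.737
grasp_force: 67.8
```

>>> {"op": "arm_command", "data": {"increments": [[0,0,-1,0,0,0],[0,0,-2,0,0,0],[0,0,-3,0,0,0],[0,0,-4,0,0,0]]}}

```text
time_s: 25.25
tcp_pos: [0.5226, -0.046, 0.0469]
tcp_rot: [0.817, -0.577, 0.002, -0.001]
force: [1.7, -1.5, 5.6]
finger_gap: 0.733
grasp_force: 67.3
```

```bash
python3 -c "
from h import *
here(3)"
```

```text
t 25.35 mag x,y mm [ 0.87 -0.2 ] z 46.77 F [ 2.3 -1.3  5.3] yaw err 0.0012 tilt [ 0.0043 -0.0002]
```

>>> {"op": "arm_command", "data": {"increments": [[0,0,-1,0,0,0],[0,0,-2,0,0,0],[0,0,-3,0,0,0]]}}

```text
time_s: 25.65
tcp_pos: [0.5226, -0.046, 0.044]
tcp_rot: [0.817, -0.577, 0.002, -0.001]
force: [0.8, -1.9, 7.6]
finger_gap: 0.739
grasp_force: 67.4
```

>>> {"op": "arm_command", "data": {"increments": [[0,0,-1,0,0,0],[0,0,-2,0,0,0],[0,0,-3,0,0,0]]}}

```text
time_s: 25.95
tcp_pos: [0.5226, -0.046, 0.0411]
tcp_rot: [0.817, -0.577, 0.002, -0.001]
force: [1.0, -1.0, 7.1]
finger_gap: 0.74
grasp_force: 67.4
```

```bash
python3 -c "
from h import *
here(3)"
```

```text
t 26.05 mag x,y mm [ 0.89 -0.21] z 40.99 F [ 1.2 -1.1  7. ] yaw err 0.0013 tilt [ 0.0043 -0.0002]
```

>>> {"op": "arm_command", "data": {"increments": [[0,0,-1,0,0,0],[0,0,-2,0,0,0]]}}

```text
time_s: 26.25
tcp_pos: [0.5226, -0.046, 0.0392]
tcp_rot: [0.817, -0.577, 0.002, -0.001]
force: [0.9, 0.1, 7.9]
finger_gap: 0.736
grasp_force: 67.5
```

>>> {"op": "arm_command", "data": {"increments": [[0,0,-1,0,0,0],[0,0,-2,0,0,0]]}}

```text
time_s: 26.45
tcp_pos: [0.5226, -0.046, 0.0372]
tcp_rot: [0.817, -0.577, 0.002, -0.001]
force: [0.2, -0.8, 8.4]
finger_gap: 0.738
grasp_force: 67.5
```

>>> {"op": "arm_command", "data": {"increments": [[0,0,-0.7,0,0,0]]}}

```text
time_s: 26.55
tcp_pos: [0.5226, -0.046, 0.0365]
tcp_rot: [0.817, -0.577, 0.002, -0.001]
force: [0.5, -2.1, 9.7]
finger_gap: 0.736
grasp_force: 67.6
```

>>> {"op": "arm_command", "data": {"increments": [[0,0,-0.7,0,0,0]]}}

```text
time_s: 26.65
tcp_pos: [0.5226, -0.046, 0.0357]
tcp_rot: [0.817, -0.577, 0.002, -0.001]
force: [1.1, -1.7, 5.5]
finger_gap: 0.731
grasp_force: 67.2
```

>>> {"op": "arm_command", "data": {"increments": [[0,0,-0.5,0,0,0]]}}

```text
time_s: 26.75
tcp_pos: [0.5226, -0.046, 0.0349]
tcp_rot: [0.817, -0.577, 0.002, -0.001]
force: [3.2, -2.5, 5.4]
finger_gap: 0.733
grasp_force: 67.2
```

>>> {"op": "arm_command", "data": {"increments": [[0,0,-0.4,0,0,0]]}}

```text
time_s: 26.85
tcp_pos: [0.5226, -0.046, 0.0344]
tcp_rot: [0.817, -0.577, 0.002, -0.001]
force: [2.7, -1.7, 6.1]
finger_gap: 0.736
grasp_force: 67.2
```

>>> {"op": "arm_command", "data": {"increments": [[0,0,-0.4,0,0,0]]}}

```text
time_s: 26.95
tcp_pos: [0.5226, -0.046, 0.0341]
tcp_rot: [0.817, -0.577, 0.002, -0.001]
force: [2.2, -1.4, 5.9]
finger_gap: 0.738
grasp_force: 67.2
```

Run:
```python
from h import *
here(3)
im=camera("wrist");cv2.imwrite("pics/in2.png",cv2.resize(im,None,fx=1.4,fy=1.4))
```

```text
t 27.05 mag x,y mm [ 0.9  -0.19] z 34.04 F [ 1.9 -1.3  5.5] yaw err 0.0013 tilt [ 0.0042 -0.0001]
```

View pics/in2.png

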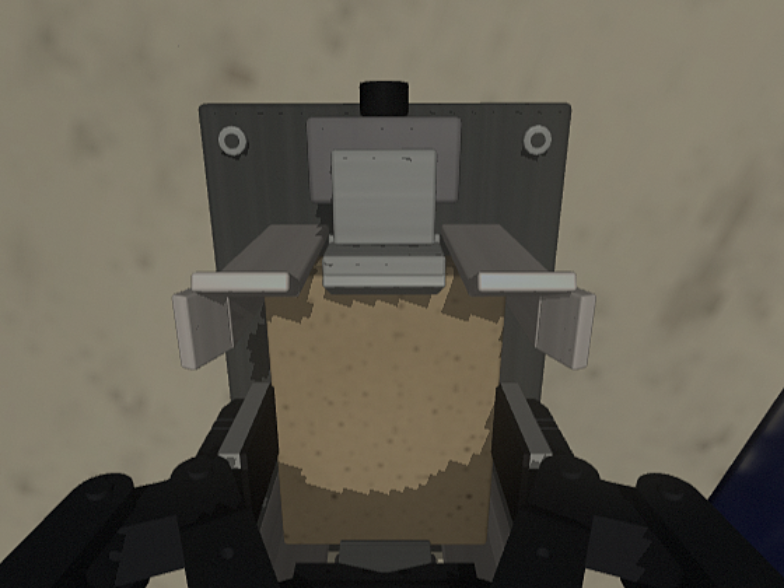

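The near lip covers the tile's end at (384,280), as it did with the first tile. One last small push toward the stop, then release.

>>> {"op": "arm_command", "data": {"increments": [[0,0,-0.5,0,0,0]]}}

```text
time_s: 27.2
tcp_pos: [0.5226, -0.046, 0.034]
tcp_rot: [0.817, -0.577, 0.002, -0.001]
force: [-0.5, -0.3, 10.7]
finger_gap: 0.738
grasp_force: 67.7
```

>>> {"op": "arm_command", "data": {"increments": [[0,0,0,0,0,0],[0,0,0,0,0,0],[0,0,0,0,0,0],[0,0,0,0,0,0],[0,0,0,0,0,0]], "hand": 0}}

```text
time_s: 27.7
tcp_pos: [0.5208, -0.0461, 0.0317]
tcp_rot: [0.817, -0.577, -0.0, 0.0]
force: [-0.5, 0.2, -0.4]
finger_gap: 1.002
grasp_force: 0.0
```

>>> {"op": "arm_command", "data": {"increments": [[0,0,5,0,0,0],[0,0,20,0,0,0],[0,0,50,0,0,0],[0,0,90,0,0,0],[-10,30,130,0,0,0],[-20,60,170,0,0,0],[-22,62,200,0,0,0],[-22,62,214,0,0,0]]}}

```text
time_s: 28.5
tcp_pos: [0.4996, 0.0165, 0.2515]
tcp_rot: [0.817, -0.576, 0.003, -0.003]
force: [-0.2, -0.2, 0.7]
finger_gap: 0.995
grasp_force: 0.0
```

Run:
```python
from h import *
im=camera("wrist")
big=cv2.resize(im,None,fx=2.4,fy=2.4,interpolation=cv2.INTER_CUBIC)
cv2.imwrite("pics/loaded2.png",big[0:600,280:1080])
s=read_state();print({k:np.round(s[k],4).tolist() for k in("time_s","tcp_pos","force","finger_gap")})
```

```text
{'time_s': 28.55, 'tcp_pos': [0.5, 0.016, 0.252], 'force': [-1.3877, -1.0685, 2.0598], 'finger_gap': 0.9992}
```

View pics/loaded2.png

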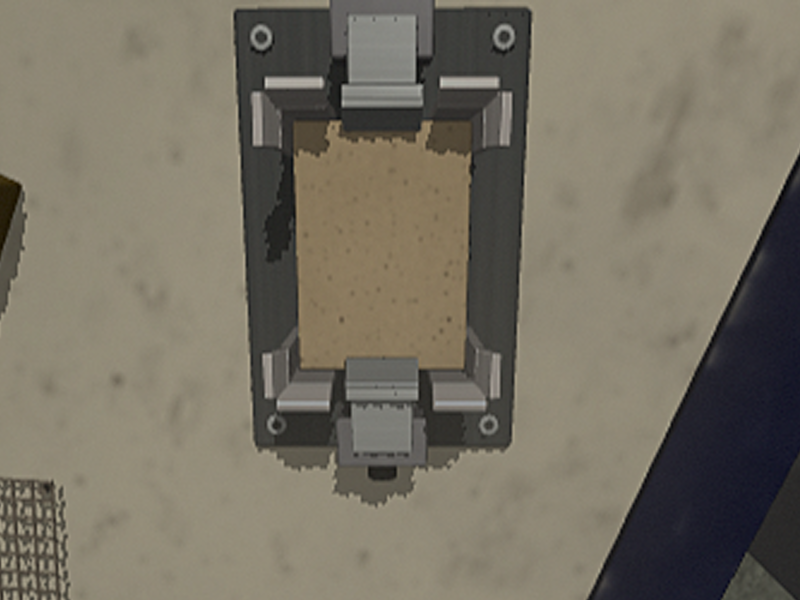

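The stop was felt at 10.7 N. The picture matches the one after the first load: both lips are over the flat tile at (381,110) and (381,375).

```bash
python3 -c "
from rig import *
print(close_job())"
```

```text
the job is handed in; nothing more can be done
None
```

Both tiles are in the magazine, one on the other; the last picture shows both lips over the upper tile. The arm is clear and I handed the job in at about 28.6 s; the wrist force readings never went above 11 N, and no verdict came back.

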